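# Turn the saucepan's ring off and cover it

## Robot

A 7-joint arm with a two-finger parallel gripper is mounted at the origin on the work surface. World frame = base frame: x ahead of the robot, y to its left, z up, the work surface at z = 0. Lengths are in m, angles in rad, forces in N, time in s.
With the tool pointing down it reaches from about 0.425 to 0.925 m from the base axis. Payload 6.8 kg.
Tool frame: the origin (TCP) lies between the finger pads; the fingertips stand r.tips_ahead ahead of it and the grasp point (between the pads) lies 5 mm behind it (r.tips_ahead is the distance from the TCP to the fingertips, in m); z points along the fingers, y is the line along which they close (so a half turn about z gives the same grasp; the last joint's range is limited). The gripper opens to 85 mm and grips with 20 to 120 N. Pads are 22 mm wide; open, the fingers measure 114 mm over their backs; the gripper's body (76 mm by 85 mm) begins 54 mm behind the grasp point. The pads swing forward as they close: fully open they stand 13 mm farther back than shut.
Start: joints at [1.026, 0.477, 0.022, 1.555, -0.011, 1.109, -0.083], TCP at [0.286, -0.612, 0.245] pointing down, gripper open.
Joint ranges: [-2.96, 2.96], [-0.34, 2.1], [-1.41, 1.46], [0.24, 2.44], [-1.37, 4.51], [0.17, 1.92], [-2.96, 2.96]. Speed limits (rad/s): [2.39, 2.39, 3.14, 3.14, 3.14, 3.14, 3.14].

## Interface

Orientations are given as a rotation vector (axis times angle).
In Python, from bench import r gives the robot as it stands.
- The arm moves only by the tool move_arm, never from a script. Its argument "rows" is one flat list of numbers, 4 for each row, row after row: the shift along the tool's x, y, z in cm, then the turn about the tool's z in degrees. In form: [tx, ty, tz, twist, tx, ty, tz, twist, ...]. A call has 1 to 10 rows; each row is the pose to reach, as a shift and turn from the pose commanded when the call began, along the tool's axes at that moment; what a row does not reach only later rows make up. A row lasts 1/8 s, in which the tool goes at most 62.5 mm and 10.7 degrees, less where a joint would pass 70% of its speed; a pose out of reach is approached as far as the arm can. A call with a gripper value outside its range is refused whole. "fingers" is the opening, from 0 (shut) to 1 (fully open), set as the call begins (left out, the last holds). The fingers move at their own pace and stop on an object; "newtons" is the grip in N (left out, the last holds). Time passes only in rows, so rows that repeat a pose let the fingers close. It gives the time, the measured TCP pose, the force, the opening and the grip force at its end, in the units of the state.
- r.get_obs(): the state, without advancing time (a new reading comes with each control period).
- r.grab_frame(name): name is "scene" or "top"; returns the picture (384x512x3 uint8, blue, green, red); there is no depth.
- r.camera_params(name): a dict with "fx", "fy", "cx", "cy" (pixels), "world_from_camera" (4x4, takes a point from camera to world coordinates). Camera axes: x right, y down, z forward; pixel columns grow to the right and rows downward; lengths in m; the calibration is good to about 2 mm. A picture is of the moment at which its call begins. camera_params takes no time and is no camera call.
- r.hand_in(): hands the job in; it is judged then, once.
The state is a dict: "clock": time; "joints": joint angles; "qvel": joint speeds; "tau": joint torques, N m; "tcp_pos": TCP position; "orientation": TCP orientation; "contact_force": force on the tool from outside, world axes, zero at the start; "moment": the same for the moment, N m; "grip_width": finger opening in m; "gripper_force": force on a finger pad.
Only numpy, scipy, OpenCV 4.12 (cv2) and the standard library are available. Lean on these libraries where they do the work, as an engineer would, in place of code of your own. Each camera call takes 0.05 s, during which the arm holds its last target. There are 200 camera calls.

## Task

The saucepan (the pot with the one long handle) is done: turn the knob on its side of the cooker, the one for the ring it stands on, clockwise all the way to its off stop, feeling for the stop and not forcing the knob past it. Then cover the saucepan with the lid that fits it, properly seated, set down and not dropped. Leave the other ring's knob as it is set, and leave the pots, the other lid and everything else on the counter where they are.

Things in the scene. Friction and masses are not known exactly. Their poses are not given: they have to be found in the camera images.
- cooker: twin table-top cooker, steel, fixed, 320 mm deep (x), 440 wide (y); origin under its centre on the counter, x from its front to its back, y to the left for who faces it. Top 107 mm high; two black rings (top 115 mm) at x = 55, y = +105 (left), -105 (right). Front, x = -160 to -50: a panel sloping down 35 degrees to 30 mm, with a knob for each ring on its own side, at x = -105, y = +75, -75
- knob_left (a joint): left knob, at the cooker's positive y: black 60 mm disc with a grip bar 58 mm long, 16 wide, 28 tall. Value in rad: 0 = off, at the end stop, pointer up the slope; grows anticlockwise seen facing it; starts at 2.3 to 2.9 (limit 3.2), so turn it clockwise. Friction 0.12 N m; stays where left. At the stop it turns no further on its spindle, which gives way like a spring if forced
- knob_right (a joint): right knob, at the cooker's negative y: black 60 mm disc with a grip bar 58 mm long, 16 wide, 28 tall. Value in rad: 0 = off, at the end stop, pointer up the slope; grows anticlockwise seen facing it; starts at 2.3 to 2.9 (limit 3.2), so turn it clockwise. Friction 0.12 N m; stays where left. At the stop it turns no further on its spindle, which gives way like a spring if forced
- spindle_left (a joint): sprung spindle under the left knob; the knob's own value is measured on it. 0 at rest (within 0.03 by knob friction). Once the left knob is at its off stop, further clockwise force twists the spindle to negative values, about 5 N m per rad; it springs back when released. More than 0.2 rad (1 N m) is forcing it
- spindle_right (a joint): sprung spindle under the right knob; the knob's own value is measured on it. 0 at rest (within 0.03 by knob friction). Once the right knob is at its off stop, further clockwise force twists the spindle to negative values, about 5 N m per rad; it springs back when released. More than 0.2 rad (1 N m) is forcing it
- knob_left_grip (a point): on the left knob's axis, 32 mm above the panel (disc top 10 mm, bar from 10 to 38 mm). x axis: along the bar to its white pointer end; z: the knob's axis, out of the panel, leaning 35 degrees from vertical to the cooker's front; both as the knob now stands
- knob_right_grip (a point): on the right knob's axis, 32 mm above the panel (disc top 10 mm, bar from 10 to 38 mm). x axis: along the bar to its white pointer end; z: the knob's axis, out of the panel, leaning 35 degrees from vertical to the cooker's front; both as the knob now stands
- knob_left_tip (a point): white pointer end of the left knob's bar, 29 mm from its axis
- knob_right_tip (a point): white pointer end of the right knob's bar, 29 mm from its axis
- saucepan: steel saucepan on one of the rings, open, outer diameter 150 mm, inner 144, 100 tall, with one straight handle along its +x (towards the cooker's back) to 215 mm from its axis, 95 mm up. Origin: centre of its underside. About 1 kg, loose. Its ring is the one on its own side (sign of y in the cooker's frame)
- saucepan_rim (a point): centre of the saucepan's mouth at rim height, 100 mm above its underside
- casserole: steel casserole on the other ring, open, outer diameter 184 mm, 85 mm tall, two loop handles (front and back, 118 mm from the axis). Origin: centre of its underside. Not to be moved
- lid_small: the saucepan's lid, lying right way up on the counter: steel disc 160 mm across, 5 thick; under it a plug 134 across, 8 deep, that enters the pot's mouth; on it a round black handle 36 across, 20 tall (27 to 47 mm above the origin) on a thin post. Origin: centre of the plug's underside, so 8 mm under the rim when seated. 0.26 kg
- lid_small_grip (a point): middle of the small lid's handle, 37 mm above the lid's origin
- lid_large: the casserole's lid, same make: disc 194 mm, plug 168 mm, same handle. Origin: centre of the plug's underside. Not to be moved
- tumbler: steel tumbler, 72 mm across, 152 mm tall; bystander. Origin: centre of its underside
- soap: blue washing-up liquid bottle, 60 mm across, 190 mm tall; bystander. Origin: centre of its underside
- spice_a: spice jar, 46 mm across, 95 mm tall; bystander. Origin: centre of its underside
- spice_b: spice jar, 46 mm across, 95 mm tall; bystander. Origin: centre of its underside
- mug: white mug, 80 mm across, 95 mm tall; bystander. Origin: centre of its underside
Mind the look-alikes: they are no part of the job. Leave any yellow look-alike of the lid_small alone.

How it is judged:
By the outcome, as a careful person would: the job done as asked, in the order asked, and still so for the second after the job is handed in, with the robot touching nothing.
It also fails if it takes over 72 s, if anything falls off the work surface, if the arm or the gripper's body presses on something with over 40 N, if the wrist force passes 120 N, or if a joint passes its speed limit or range.

## Working session

There is one attempt and no reset: what is moved stays moved. The work goes in short steps, Python scripts to look and compute and a tool call to move; the robot and the scene stay as the last step left them, time stands still between calls to the robot, and variables do not carry over. Pictures are saved under pics/ and viewed, at most 10 in all, crops included, and the job is handed in when it is done.

Besides the shell and the picture viewer there is one more tool, called after "Request:" by a JSON object that holds its "api" and its "payload", one argument or row to a line. move_arm: Moves the arm, as the interface text tells. Its arguments: {"type":"object","properties":{"rows":{"type":"array"},"fingers":{"type":"number"},"newtons":{"type":"number"}},"required":["rows"]}

```bash
mkdir -p pics; ls
python3 - <<'E'
from bench import r
import cv2, numpy as np
np.set_printoptions(precision=4,suppress=True)
for n in("scene","top"):
    im=r.grab_frame(n); cv2.imwrite(f"pics/{n}0.png",im)
    p=r.camera_params(n); print(n,p['fx'],p['fy'],p['cx'],p['cy']); print(np.array(p['world_from_camera']))
print(r.get_obs(), r.tips_ahead)
E
```

```text
pics
scene 359.1360107237454 359.1360107237454 254.10282480139762 190.4407578089081
[[ 0.523   0.6873 -0.5041  1.167 ]
 [ 0.8523 -0.4294  0.2987 -0.4401]
 [-0.0112 -0.5859 -0.8103  1.2339]
 [ 0.      0.      0.      1.    ]]
top 392.3619541544552 392.3619541544552 253.25897490831727 193.07143226941977
[[ 0.0054 -0.9984  0.0567  0.4084]
 [-1.     -0.0058 -0.0062 -0.0145]
 [ 0.0066 -0.0567 -0.9984  1.7313]
 [ 0.      0.      0.      1.    ]]
{'clock': 0.1, 'joints': array([ 1.0259,  0.4778,  0.0223,  1.5563, -0.0115,  1.1093, -0.0831]), 'qvel': array([-0.0021, -0.0016,  0.0012, -0.0034, -0.0007, -0.0023,  0.0003]), 'tau': array([  0.0042, -59.7759,   1.6135, -28.1954,   0.0129,   0.005 ,
        -0.    ]), 'tcp_pos': array([ 0.2853, -0.6112,  0.2444]), 'orientation': array([-3.0654, -0.6805,  0.0008]), 'contact_force': array([-0.4525,  0.1444,  0.1587]), 'moment': array([-0.0235,  0.003 ,  0.0222]), 'gripper_force': 0.0, 'grip_width': 0.08555666776584245} 0.014
```

View pics/scene0.png

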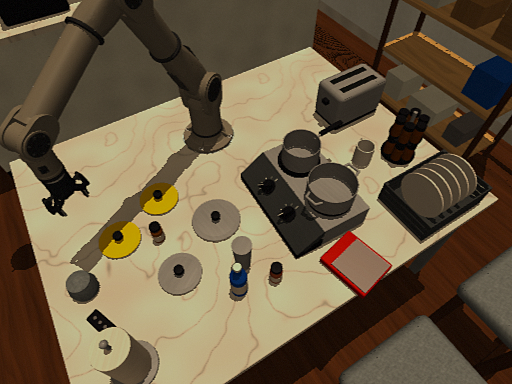

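View pics/top0.png

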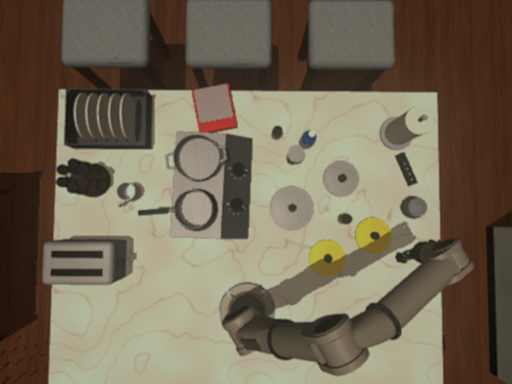

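The top view shows the saucepan (long handle) at (196,210), nearer the robot. That is the cooker's left side, since its front faces image right, so its knob is the left one at about (237,205). Lid candidates:
- **Grey (341,178):** the smaller of the two grey lids, so it should be lid_small.
- **Grey (292,208):** larger, so it should be lid_large.
- **Yellow (327,258) and (373,235):** look-alikes, to be left alone.

I'll confirm this with one enlarged crop and measurements.

```bash
cat > h.py <<'E'
import numpy as np, cv2
from bench import r
np.set_printoptions(precision=4,suppress=True)
P={n:r.camera_params(n) for n in("scene","top")}
def ray(n,u,v):
    p=P[n];T=np.array(p['world_from_camera'])
    d=T[:3,:3]@[(u-p['cx'])/p['fx'],(v-p['cy'])/p['fy'],1]
    return T[:3,3],d/np.linalg.norm(d)
def onz(n,u,v,z):
    o,d=ray(n,u,v);return o+d*(z-o[2])/d[2]
def tri(a,b):
    A=np.zeros((3,3));B=np.zeros(3);L=[ray("scene",*a),ray("top",*b)]
    for o,d in L:
        M=np.eye(3)-np.outer(d,d);A+=M;B+=M@o
    x=np.linalg.solve(A,B);return x,np.mean([np.linalg.norm((np.eye(3)-np.outer(d,d))@(x-o)) for o,d in L])
def proj(n,X):
    p=P[n];T=np.linalg.inv(np.array(p['world_from_camera']));c=T[:3,:3]@X+T[:3,3]
    return np.array([p['fx']*c[0]/c[2]+p['cx'],p['fy']*c[1]/c[2]+p['cy']])
def blob(im,mask,box):
    x0,y0,x1,y1=box;m=np.zeros(mask.shape,np.uint8);m[y0:y1,x0:x1]=mask[y0:y1,x0:x1]
    k,l,s,c=cv2.connectedComponentsWithStats(m)
    i=1+np.argmax(s[1:,4]);return c[i],s[i],(l==i).astype(np.uint8)
E
python3 - <<'E'
from h import *
s=cv2.imread("pics/scene0.png");t=cv2.imread("pics/top0.png")
def crop(im,x,y,w,h,W=400,H=300): return cv2.resize(im[y:y+h,x:x+w],(W,H),interpolation=cv2.INTER_CUBIC)
a=np.vstack([np.hstack([crop(s,240,160,80,60),crop(t,215,140,80,60)]),np.hstack([crop(t,262,145,120,90),crop(t,160,130,100,112)])])
cv2.imwrite("pics/crop1.png",a)
for nm,im,boxes in(("scene",s,dict(small=(165,258,195,285),large=(205,205,228,228))),("top",t,dict(small=(330,168,352,188),large=(281,197,303,219)))):
    g=im.max(2)
    for k,b in boxes.items():
        c,st,_=blob(im,(g<55).astype(np.uint8),b);print(nm,k,c,st)
E
```

```text
scene small [178.381  270.6095] [174 265  10  13 105]
scene large [215.0241 216.2651] [211 211   9  13  83]
top small [339. 178.] [339 178   1   1   1]Traceback (most recent call last):
  File "<stdin>", line 9, in <module>
  File "h.py", line 22, in blob
    i=1+np.argmax(s[1:,4]);return c[i],s[i],(l==i).astype(np.uint8)
        ~~~~~~~~~^^^^^^^^^
    return _wrapfunc(a, 'argmax', axis=axis, out=out, **kwds)
    return bound(*args, **kwds)
ValueError: attempt to get argmax of an empty sequence
```

View pics/crop1.png

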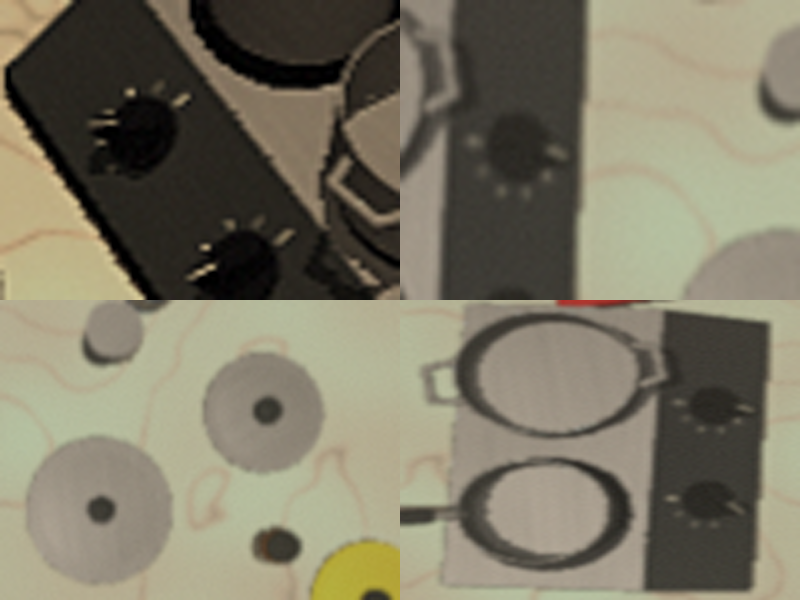

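Measured off the crop: the grey lid at top (341,178) is about 36 px across and the one at (292,208) about 44 px, which fits 160 vs 194 mm. So the first is lid_small. The left knob's white pointer, at top (245,208), points down the slope and slightly to the left, which is about 2.6 rad.

Run:
```python
from h import *
s=cv2.imread("pics/scene0.png");t=cv2.imread("pics/top0.png")
gs,gt=s.max(2),t.max(2)
for k,b,bt in(("small",(165,258,195,285),(332,170,350,187)),("large",(205,205,228,228),(283,199,301,217))):
    c,_,_=blob(s,(gs<55).astype(np.uint8),b)
    d,st,_=blob(t,(gt<105).astype(np.uint8),bt)
    x,e=tri(c,d);print(k,c,d,st,'tri',x,e,'top@.047',onz("top",*d,.047))
    # disc outline in top
for k,b in(("small",(318,155,365,202)),("large",(265,182,318,235))):
    x0,y0,x1,y1=b
    m=((t.max(2)<175)&(gt>0)).astype(np.uint8)
    c,st,mm=blob(t,m,b);cs,_=cv2.findContours(mm,0,1);C=max(cs,key=cv2.contourArea)
    el=cv2.fitEllipse(cv2.convexHull(C));print(k,el,onz("top",*el[0],.012), np.linalg.norm(onz("top",el[0][0]+el[1][1]/2,el[0][1],.013)-onz("top",el[0][0]-el[1][1]/2,el[0][1],.013)))
print(gt[200,215:256]);print(gt[178,318:365])
# panel
for thr in(85,100):
    c,st,mm=blob(t,(gt<thr).astype(np.uint8),(222,130,260,245))
    cs,_=cv2.findContours(mm,0,1);C=max(cs,key=cv2.contourArea)
    print(thr,c,st,cv2.boxPoints(cv2.minAreaRect(C)),cv2.approxPolyDP(cv2.convexHull(C),3,True).reshape(-1,2).tolist())
for thr in(30,40,50):
  for b in((225,190,250,220),(225,155,250,185)):
    c,st,mm=blob(t,(gt<thr).astype(np.uint8),b);print(thr,c,st)
```

```text
small [178.381  270.6095] [341.918  177.6557] [338 174   9   8  61] tri [ 0.5749 -0.411   0.0289] 0.0006417122239213936 top@.047 [ 0.5729 -0.4073  0.047 ]
large [215.0241 216.2651] [291.9623 207.566 ] [288 204   9   8  53] tri [ 0.4432 -0.1929  0.0301] 0.0004709486521935646 top@.047 [ 0.4427 -0.1916  0.047 ]
small ((340.3677062988281, 178.23704528808594), (37.37005615234375, 37.88752746582031), 120.38927459716797) [ 0.5737 -0.4087  0.012 ] 0.16704831814509954
large ((291.20257568359375, 207.66334533691406), (45.148040771484375, 45.74336624145508), 141.40640258789062) [ 0.443  -0.1919  0.012 ] 0.20049530965467255
[ 66 117 154 163 161 163 152 119  72  56  60  61  63  62  63  62  54  46
  42  42  43  42  47  43  44  42  49  56  65  62  62  63  61  63  84 135
 178 182 180 178 178]
[182 182 182 182 166 138 143 145 150 154 152 151 151 149 146 144 144 145
 143 125  75  54  63  65  63  58  55  60  89 127 138 138 137 140 136 135
 135 137 140 137 146 164 178 182 180 182 181]
85 [236.3467 186.8278] [ 222  134   30  104 2625] [[218.5191 236.8381]
 [223.3103 133.8284]
 [252.0156 135.1635]
 [247.2245 238.1732]] [[227, 134], [251, 139], [246, 237], [222, 237], [222, 162]]
100 [236.2465 186.7381] [ 222  134   30  105 2722] [[218.6098 237.7139]
 [223.2632 133.7879]
 [252.0712 135.0778]
 [247.4178 239.0038]] [[226, 134], [251, 139], [245, 238], [222, 237]]Traceback (most recent call last):
  File "<stdin>", line 22, in <module>
  File "h.py", line 22, in blob
    i=1+np.argmax(s[1:,4]);return c[i],s[i],(l==i).astype(np.uint8)
        ~~~~~~~~~^^^^^^^^^
    return _wrapfunc(a, 'argmax', axis=axis, out=out, **kwds)
    return bound(*args, **kwds)
ValueError: attempt to get argmax of an empty sequence
```

Run:
```python
from h import *
t=cv2.imread("pics/top0.png");g=t.max(2).astype(float)
def cross(a,th):
    for i in range(len(a)-1):
        if (a[i]-th)*(a[i+1]-th)<=0 and a[i]!=a[i+1]: return i+(th-a[i])/(a[i+1]-a[i])
def fit(p):
    l=cv2.fitLine(np.float32(p),cv2.DIST_HUBER,0,.01,.01).ravel();return l
back=[];front=[]
for v in range(142,234):
    c=cross(g[v,234:212:-1],110)
    if v>172 and c: back.append((234-c,v))
    c=cross(g[v,240:262],120); front.append((240+c,v))
top=[];bot=[]
for u in range(230,247):
    bot.append((u,225+cross(g[225:250,u],115)))
    top.append((u,150-cross(g[150:125:-1,u],115)))
L={k:fit(p) for k,p in dict(back=back,front=front,bot=bot,top=top).items()};print(L)
def isec(a,b):
    A=np.array([[a[0],-b[0]],[a[1],-b[1]]]);s=np.linalg.solve(A,[b[2]-a[2],b[3]-a[3]]);return a[2:]+s[0]*a[:2]
W={}
for f,z in(("back",.107),("front",.03)):
    for e in("bot","top"):
        q=isec(L[f],L[e]);W[f+e]=onz("top",*q,z);print(f,e,q,W[f+e])
print([np.linalg.norm((W[a]-W[b])[:2]) for a,b in(("backbot","backtop"),("frontbot","fronttop"),("backbot","frontbot"),("backtop","fronttop"))],"expect .44 .44 .11 .11")
y=(W["backbot"]-W["backtop"]+W["frontbot"]-W["fronttop"]);y[2]=0;y/=np.linalg.norm(y);x=np.array([y[1],-y[0],0])
ctr=sum(W.values())/4; o=ctr+.105*x;o[2]=0
print("yaw",np.arctan2(x[1],x[0]),"origin",o)
import json
n=np.array(-np.sin(np.radians(35))*x+[0,0,np.cos(np.radians(35))])
for sgn,nm in((1,"left"),(-1,"right")):
    b=o-.105*x+sgn*.075*y+np.array([0,0,.0685])
    print(nm,"panel pt",b,"grip",b+.032*n,"top px disc",proj("top",b+.01*n),"scene",proj("scene",b+.01*n),"baseTop",proj("top",b+.038*n),proj("scene",b+.038*n))
print("ring left",o+.055*x+.105*y, "n",n)
for sgn in(1,-1): print(proj("top",o+.055*x+sgn*.105*y+[0,0,.115]))
```

```text
{'back': array([  0.0523,  -0.9986, 222.2059, 198.7   ], dtype=float32), 'front': array([  0.0455,  -0.999 , 250.0152, 187.5   ], dtype=float32), 'bot': array([  1.    ,  -0.002 , 238.6   , 238.2529], dtype=float32), 'top': array([  0.9837,   0.18  , 236.6   , 135.1989], dtype=float32)}
back bot [220.1339 238.2908] [0.3134 0.1107 0.107 ]
back top [225.6341 133.1926] [0.7507 0.0922 0.107 ]
front bot [247.7022 238.2343] [ 0.3097 -0.0023  0.03  ]
front top [252.2689 138.0657] [ 0.7462 -0.0195  0.03  ]
[np.float64(0.43774898395095396), np.float64(0.43682813573772605), np.float64(0.11300349628189378), np.float64(0.11179001206430374)] expect .44 .44 .11 .11
yaw 1.529837125513654 origin [0.5343 0.1502 0.    ]
left panel pt [0.4551 0.0483 0.0685] grip [0.4543 0.03   0.0947] top px disc [237.1914 204.2361] scene [267.0485 185.7632] baseTop [240.861  204.2598] [263.6424 183.9145]
right panel pt [0.605  0.0422 0.0685] grip [0.6042 0.0239 0.0947] top px disc [238.9143 168.879 ] scene [287.0493 213.3236] baseTop [242.5889 168.4103] [283.7905 211.842 ]
ring left [0.4317 0.2094 0.    ] n [-0.0235 -0.5731  0.8192]
[196.2549 209.3842]
[199.0233 158.7141]
```

```bash
cat >> h.py <<'E'
yaw=1.52984; O=np.array([.5343,.1502,0]); cx=np.array([np.cos(yaw),np.sin(yaw),0]); cy=np.array([-np.sin(yaw),np.cos(yaw),0])
a35=np.radians(35)
nn=-np.sin(a35)*cx+np.array([0,0,np.cos(a35)]); up=np.cos(a35)*cx+np.array([0,0,np.sin(a35)])
B=O-.105*cx+.075*cy+np.array([0,0,.0685])
def knobpix(n,u,v,h,b=B):
    o,d=ray(n,u,v);p=o+d*(((b+h*nn)-o)@nn)/(d@nn)-b
    X,Y=p@up,p@cy
    return np.arctan2(Y,X),np.hypot(X,Y)   # value (anticlockwise from up), radius
E
python3 - <<'E'
from h import *
for n,b in(("top",(228,193,256,217)),("scene",(250,170,284,202))):
    g=cv2.imread(f"pics/{n}0.png").max(2);print(n)
    for v in range(b[1],b[3]):
        for u in range(b[0],b[2]):
            if g[v,u]>(70 if n=="top" else 75):
                A=knobpix(n,u,v,.036)
                if A[1]<.05: print(u,v,g[v,u],"h.036 a=%.2f r=%.3f | h0 a=%.2f r=%.3f"%(A+knobpix(n,u,v,.0)))
# pan rim
t=cv2.imread("pics/top0.png").max(2)
for r_ in range(196,226,2): print(r_,t[r_,168:222].tolist()) if r_ in(208,210,212) else 0
print(t[180:236,196].tolist())
for z,rr in((.215,.075),(.215,.072)):
    c=O+.055*cx+.105*cy; c=np.array([c[0],c[1],z]); print([proj("top",c+rr*np.array(d)) for d in((1,0,0),(-1,0,0),(0,1,0),(0,-1,0))])
E
```

```text
top
249 199 81 h.036 a=-2.61 r=0.048 | h0 a=-2.76 r=0.071
249 200 84 h.036 a=-2.69 r=0.046 | h0 a=-2.82 r=0.070
249 201 89 h.036 a=-2.77 r=0.045 | h0 a=-2.88 r=0.069
250 201 138 h.036 a=-2.81 r=0.050 | h0 a=-2.90 r=0.074
249 202 91 h.036 a=-2.87 r=0.044 | h0 a=-2.94 r=0.068
250 202 137 h.036 a=-2.89 r=0.049 | h0 a=-2.95 r=0.073
249 203 92 h.036 a=-2.96 r=0.043 | h0 a=-3.01 r=0.068
250 203 139 h.036 a=-2.98 r=0.048 | h0 a=-3.01 r=0.073
249 204 106 h.036 a=-3.06 r=0.043 | h0 a=-3.07 r=0.068
250 204 156 h.036 a=-3.06 r=0.048 | h0 a=-3.07 r=0.073
242 205 73 h.036 a=2.78 r=0.008 | h0 a=3.09 r=0.031
243 205 73 h.036 a=2.95 r=0.012 | h0 a=3.11 r=0.036
248 205 74 h.036 a=3.11 r=0.038 | h0 a=-3.14 r=0.062
249 205 124 h.036 a=3.12 r=0.043 | h0 a=-3.14 r=0.068
250 205 173 h.036 a=3.13 r=0.048 | h0 a=-3.13 r=0.073
242 206 83 h.036 a=2.40 r=0.010 | h0 a=2.96 r=0.032
243 206 90 h.036 a=2.65 r=0.014 | h0 a=2.99 r=0.037
248 206 78 h.036 a=3.00 r=0.038 | h0 a=3.07 r=0.063
249 206 129 h.036 a=3.03 r=0.043 | h0 a=3.08 r=0.068
250 206 177 h.036 a=3.04 r=0.048 | h0 a=3.09 r=0.073
242 207 71 h.036 a=2.18 
[... 2770 characters left out ...]
144, 166, 168, 168, 167, 168, 168, 166, 168, 167, 170, 172, 173, 172, 171, 172, 173, 172, 170, 168, 171, 171, 168, 168, 169, 171, 172, 173, 162, 136, 82, 54, 46, 40, 57, 98, 146, 165, 168, 146]
[80, 104, 140, 153, 155, 154, 158, 152, 128, 99, 100, 115, 152, 168, 169, 168, 171, 170, 170, 170, 170, 170, 170, 170, 170, 172, 170, 170, 169, 172, 172, 171, 171, 171, 173, 172, 171, 172, 170, 172, 171, 170, 172, 168, 144, 99, 92, 93, 78, 66, 84, 131, 165, 169, 167, 167]
[array([192.9348, 189.5962]), array([192.3841, 228.5015]), array([173.1968, 208.8869]), array([212.1116, 209.1013])]
[array([192.9238, 190.37  ]), array([192.3951, 227.7191]), array([173.9755, 208.8912]), array([211.3337, 209.0971])]
```

Run:
```python
from h import *
s=cv2.imread("pics/scene0.png");t=cv2.imread("pics/top0.png")
c=O+.055*cx+.105*cy
out=[]
for n,im,(x,y) in(("top",t,(165,182)),("scene",s,(272,122))):
    k=7; z=cv2.resize(im[y:y+56,x:x+57],None,fx=k,fy=k,interpolation=cv2.INTER_CUBIC)
    z=cv2.convertScaleAbs(z,alpha=1.3 if n=="top" else 2.0)
    for rr,col in((.075,(0,0,255)),):
        for a in np.arange(0,6.28,.35):
            q=(proj(n,np.array([c[0]+rr*np.cos(a),c[1]+rr*np.sin(a),.215]))-[x,y]+.5)*k
            cv2.circle(z,tuple(int(v) for v in q),2,col,-1)
    out.append(z)
cv2.imwrite("pics/pan.png",np.hstack(out))
```

```text
(no output)
```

View pics/pan.png

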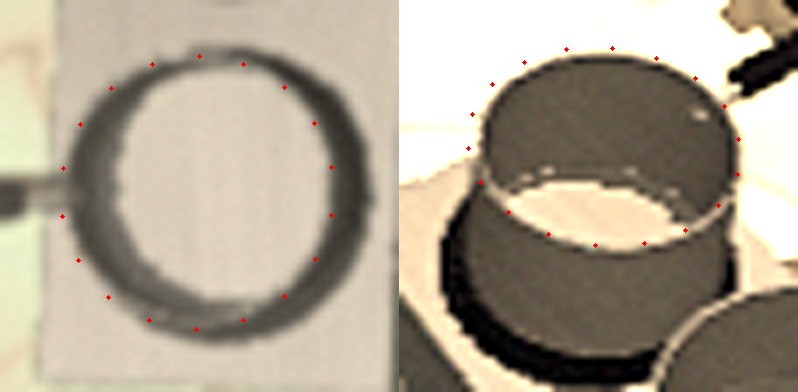

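The pan rim in the scene crop spans about x 481–738 and y 54–250. That is roughly 1 px right of and below the circle predicted from the ring. I'll fit the rim itself next and plan the knob approach.

Run:
```python
from h import *
from scipy.ndimage import map_coordinates
from scipy.optimize import least_squares
from scipy.spatial.transform import Rotation as R
s=cv2.imread("pics/scene0.png").max(2).astype(float)
c0=(O+.055*cx+.105*cy)[:2]-[0,.003]
pts=[]
for a in np.arange(0,2*np.pi,.1):
    rr=np.arange(.062,.084,.0005)
    q=np.array([proj("scene",np.array([c0[0]+x*np.cos(a),c0[1]+x*np.sin(a),.215])) for x in rr])
    pr=map_coordinates(s,[q[:,1],q[:,0]],order=1)
    far=q[10,1]<150
    g=np.gradient(pr)
    if far:
        i=np.argmax(g); w=g[i]
    else:
        i=np.argmax(pr); w=pr[i]-np.median(pr)
    pts.append((a,rr[i],far,w))
P_=np.array(pts,float)
for p in P_[::3]: print("a %.1f r %.4f far %d w %.0f"%tuple(p))
ok=(P_[:,3]>12)
xy=c0+np.c_[P_[:,1]*np.cos(P_[:,0]),P_[:,1]*np.sin(P_[:,0])]
far=P_[:,2]>0
f=lambda p:(np.hypot(*(xy[ok]-p[:2]).T)-np.where(far[ok],.075,.0735)-p[2])
for fix in (0,1):
    z=least_squares(f if fix else (lambda p:f(p*[1,1,0])),[*c0,0],loss="soft_l1",f_scale=.001)
    print(z.x,np.abs(z.fun).mean(),"ring centre",(O+.055*cx+.105*cy)[:2])
# knob approach
grip=B+.032*nn; a=2.45
bar=np.cos(a)*up+np.sin(a)*cy
o=r.get_obs();Rt=R.from_rotvec(o['orientation']).as_matrix();print("tool axes",Rt)
print("grip",grip,"bar",bar,"n",nn,"tcp",o['tcp_pos'])
```

```text
a 0.0 r 0.0710 far 0 w 33
a 0.3 r 0.0775 far 0 w 43
a 0.6 r 0.0795 far 1 w 9
a 0.9 r 0.0790 far 1 w 11
a 1.2 r 0.0765 far 1 w 13
a 1.5 r 0.0770 far 1 w 9
a 1.8 r 0.0770 far 1 w 11
a 2.1 r 0.0750 far 1 w 11
a 2.4 r 0.0730 far 1 w 9
a 2.7 r 0.0685 far 1 w 12
a 3.0 r 0.0690 far 1 w 12
a 3.3 r 0.0680 far 1 w 14
a 3.6 r 0.0675 far 1 w 11
a 3.9 r 0.0670 far 1 w 14
a 4.2 r 0.0670 far 1 w 11
a 4.5 r 0.0785 far 1 w 6
a 4.8 r 0.0655 far 0 w 64
a 5.1 r 0.0650 far 0 w 78
a 5.4 r 0.0685 far 0 w 47
a 5.7 r 0.0700 far 0 w 27
a 6.0 r 0.0725 far 0 w 2
[0.4342 0.2149 0.    ] 0.0023897842209069714 ring centre [0.4316 0.2095]
[ 0.435   0.2119 -0.0032] 0.0010986734868315253 ring centre [0.4316 0.2095]
tool axes [[ 0.9061  0.4231 -0.0008]
 [ 0.4231 -0.9061  0.0015]
 [-0.0001 -0.0017 -1.    ]]
grip [0.4543 0.03   0.0947] bar [-0.6631 -0.6043 -0.4418] n [-0.0235 -0.5731  0.8192] tcp [ 0.2853 -0.6112  0.2444]
```

```bash
cat >> h.py <<'E'
from scipy.spatial.transform import Rotation as R
def pose(a,w=.036,s=.018,hh=.025,back=0,ahead=.014):
    """TCP position and tool yaw for the +y pad pushing the bar's tail at knob value a"""
    t=-(np.cos(a)*up+np.sin(a)*cy); m=-np.sin(a)*up+np.cos(a)*cy
    mh=m*[1,1,0]; mh/=np.linalg.norm(mh)
    C=B+hh*nn+s*t-.008*m-back*mh
    return C+w/2*mh+np.array([0,0,ahead]), np.arctan2(mh[1],mh[0])-np.pi/2
def cur():
    o=r.get_obs();M=R.from_rotvec(o['orientation']).as_matrix();return o['tcp_pos'],M,np.arctan2(M[1,0],M[0,0])
def row(p,yaw=None,base=None):
    q,M,y=base or cur()
    d=M.T@(np.asarray(p)-q)*100
    tw=0 if yaw is None else -np.degrees((yaw-y+np.pi)%(2*np.pi)-np.pi)
    return np.round([*d,tw],2)
E
python3 - <<'E'
from h import *
for a in(2.45,1.57,.8,0):print(a,*pose(a),np.hypot(*pose(a)[0][:2]))
p,y=pose(2.45,back=.008)
print(row([.46,-.3,.26]),row(p+[0,0,.1],y), row([.46,-.3,.26],.436+1.75))
E
```

```text
2.45 [0.4749 0.0386 0.1139] -2.2077467128894757 0.4764652792231815
1.57 [0.472  0.0218 0.1076] -3.1835211157995 0.47248648234261614
0.8 [0.4585 0.0167 0.0991] -4.052677545008124 0.45879908322229446
0 [0.4439 0.0197 0.0927] 1.52984 0.44431854336515864
[ 28.99 -20.81  -1.53   0.  ] [ 44.29 -51.55   3.13 151.53] [  28.99  -20.81   -1.53 -100.22]
```

Request:
{"api": "move_arm", "payload": {
  "rows": [29, -21, -1.5, -50, 29, -21, -1.5, -100, 29, -21, -1.5, -100, 29, -21, -1.5, -100, 29, -21, -1.5, -100, 29, -21, -1.5, -100, 29, -21, -1.5, -100, 29, -21, -1.5, -100, 29, -21, -1.5, -100, 29, -21, -1.5, -100],
  "fingers": 0.42
}}

```text
clock: 1.35
tcp_pos: [0.4592, -0.2986, 0.2599]
orientation: [-1.445, -2.789, -0.0]
contact_force: [-0.1, 0.3, -0.3]
grip_width: 0.0357
gripper_force: 0.0
```

Run:
```python
from h import *
print(cur(),r.get_obs()['joints'],r.get_obs()['grip_width'])
p,y=pose(2.45,back=.008)
print(row(p+[0,0,.09],y))
```

```text
(array([ 0.4592, -0.2986,  0.2599]), array([[-0.5766,  0.817 , -0.0007],
       [ 0.817 ,  0.5766,  0.0005],
       [ 0.0008, -0.0003, -1.    ]]), np.float64(2.1854002655343985)) [ 0.8203  0.2871 -0.4317  1.8212  0.1358  1.0631  0.9524] 0.035743879524341264
[  27.4    20.48    5.62 -108.29]
```

Request:
{"api": "move_arm", "payload": {
  "rows": [27.4, 20.5, 3, -50, 27.4, 20.5, 3, -108, 27.4, 20.5, 5.6, -108, 27.4, 20.5, 5.6, -108, 27.4, 20.5, 5.6, -108, 27.4, 20.5, 5.6, -108, 27.4, 20.5, 5.6, -108, 27.4, 20.5, 5.6, -108, 27.4, 20.5, 5.6, -108, 27.4, 20.5, 5.6, -108]
}}

```text
clock: 2.6
tcp_pos: [0.4698, 0.0432, 0.204]
orientation: [1.397, -2.813, -0.0]
contact_force: [0.6, 0.0, 0.2]
grip_width: 0.0358
gripper_force: 0.0
```

Run:
```python
from h import *
print(cur(),r.get_obs()['joints'])
p,y=pose(2.45,back=.008)
print(row(p+[0,0,.09],y),row(p+[0,0,.02],y),row(p,y))
out=[]
for n,(x,y) in dict(top=(205,165),scene=(225,140)).items():
    im=r.grab_frame(n);cv2.imwrite(f"pics/{n}1.png",im)
    out.append(cv2.convertScaleAbs(cv2.resize(im[y:y+60,x:x+66],None,fx=6,fy=6,interpolation=cv2.INTER_CUBIC),alpha=1.8))
cv2.imwrite("pics/hover.png",np.hstack(out))
```

```text
(array([0.4698, 0.0432, 0.204 ]), array([[-0.6045, -0.7966, -0.0006],
       [-0.7966,  0.6045, -0.0001],
       [ 0.0005,  0.0004, -1.    ]]), np.float64(-2.219944302457667)) [ 0.5894  0.3283 -0.9509  2.0219  0.3282  0.9512  1.9618]
[ 0.07  0.12  0.02 -0.7 ] [ 0.07  0.11  7.02 -0.7 ] [ 0.07  0.11  9.02 -0.7 ]
```

View pics/hover.png

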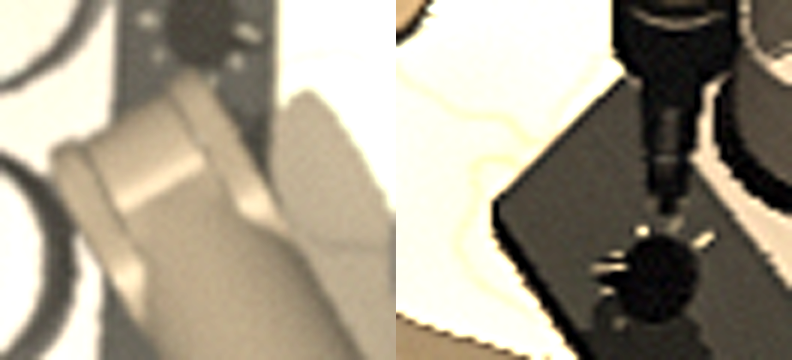

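The hover crop shows the fingers above the left knob, clear of the pan. The finger tip is at scene (270,175). I'll descend.

Request:
{"api": "move_arm", "payload": {
  "rows": [0.1, 0.1, 3, -1, 0.1, 0.1, 5, -1, 0.1, 0.1, 7, -1, 0.1, 0.1, 7, -1, 0.1, 0.1, 7, -1]
}}

```text
clock: 3.32
tcp_pos: [0.469, 0.0435, 0.1348]
orientation: [-1.412, 2.806, -0.0]
contact_force: [0.1, 0.1, 0.2]
grip_width: 0.0361
gripper_force: 0.0
```

Run:
```python
from h import *
o,M,y0=cur()
for n,im in((n,cv2.imread(f"pics/{n}1.png")) for n in("scene",)):
    for z in(.004,.009,.014,.019): print(z,proj(n,np.array([.4698,.0432,.204-z])-M[:,1]*0.0))
print(o); p,y=pose(2.45,back=.008);print(row(p,y))
```

```text
0.004 [269.9599 168.6322]
0.009 [269.927  169.4848]
0.014 [269.8942 170.3322]
0.019 [269.8616 171.1744]
[0.469  0.0435 0.1348]
[ 0.04  0.04  2.09 -0.09]
```

Request:
{"api": "move_arm", "payload": {
  "rows": [0, 0, 0.7, 0, 0, 0, 1.4, 0, 0, 0, 2.1, 0, 0, 0, 2.1, 0]
}}

```text
clock: 3.82
tcp_pos: [0.4683, 0.0431, 0.1127]
orientation: [1.413, -2.805, -0.001]
contact_force: [-0.2, 0.4, -0.6]
grip_width: 0.0359
gripper_force: 0.0
```

Run:
```python
from h import *
print(cur()[0],r.get_obs()['contact_force'])
for a in(2.45,2.3,2.1,1.9,1.7,1.5):print(a,row(*pose(a)))
out=[]
for n,(x,y) in dict(top=(205,165),scene=(225,140)).items():
    im=r.grab_frame(n);cv2.imwrite(f"pics/{n}2.png",im)
    out.append(cv2.convertScaleAbs(cv2.resize(im[y:y+60,x:x+66],None,fx=6,fy=6,interpolation=cv2.INTER_CUBIC),alpha=2))
cv2.imwrite("pics/down.png",out[1])
```

```text
[0.4683 0.0431 0.1127] [-0.1864  0.395  -0.619 ]
2.45 [-0.04 -0.8  -0.12 -0.05]
2.3 [ 0.14 -1.06 -0.06  8.32]
2.1 [ 0.44 -1.33  0.05 20.28]
1.9 [ 0.81 -1.52  0.2  33.17]
1.7 [ 1.22 -1.58  0.38 46.79]
1.5 [ 1.62 -1.53  0.59 60.75]
```

View pics/down.png

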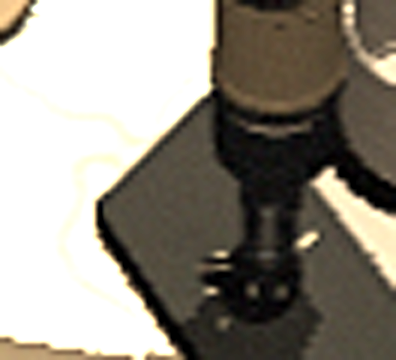

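The gripper is straddling the bar with no contact force. I'll start pushing.

Request:
{"api": "move_arm", "payload": {
  "rows": [0, -0.8, -0.1, 0, 0.15, -1.05, -0.05, 8, 0.3, -1.2, 0, 14, 0.45, -1.35, 0.05, 20, 0.6, -1.45, 0.1, 27, 0.8, -1.5, 0.2, 33, 0.8, -1.5, 0.2, 33]
}}

```text
clock: 4.8
tcp_pos: [0.4757, 0.0286, 0.1113]
orientation: [0.56, -3.091, -0.001]
contact_force: [-3.3, 4.3, 0.4]
grip_width: 0.0356
gripper_force: 2.1
```

Run:
```python
from h import *
o=r.get_obs();print(o['contact_force'],o['moment'],cur()[0],pose(1.9))
for a in(1.9,1.7,1.5,1.3,1.1,.9,.7):print(a,row(*pose(a)))
```

```text
[-3.3203  4.3262  0.4026] [0.8613 0.6718 0.0211] [0.4757 0.0286 0.1113] (array([0.4756, 0.0275, 0.1107]), np.float64(-2.7874229634817054))
1.9 [ 0.04 -0.1   0.07  0.26]
1.7 [ 0.35 -0.38  0.25 13.89]
1.5 [ 0.72 -0.56  0.45 27.85]
1.3 [ 1.1  -0.64  0.67 41.62]
1.1 [ 1.49 -0.63  0.9  54.75]
0.9 [ 1.85 -0.57  1.12 66.99]
0.7 [ 2.2  -0.46  1.33 78.3 ]
```

Request:
{"api": "move_arm", "payload": {
  "rows": [0.15, -0.15, 0.1, 7, 0.3, -0.3, 0.2, 14, 0.5, -0.4, 0.3, 21, 0.7, -0.5, 0.4, 28, 0.85, -0.55, 0.5, 34, 1.05, -0.55, 0.6, 41, 1.25, -0.55, 0.7, 48, 1.45, -0.55, 0.85, 54, 1.45, -0.55, 0.85, 54]
}}

```text
clock: 5.92
tcp_pos: [0.4666, 0.0191, 0.1037]
orientation: [0.901, 3.006, 0.005]
contact_force: [1.5, 4.8, -0.4]
grip_width: 0.0361
gripper_force: 2.1
```

Run:
```python
from h import *
o=r.get_obs();print(o['contact_force'],o['moment'],cur()[0],pose(1.1))
for a in(1.1,.9,.7,.5,.4,.3,.2,.1,0):print(a,row(*pose(a)))
```

```text
[ 1.4964  4.7979 -0.3932] [ 1.0859 -0.4271  0.0629] [0.4666 0.0191 0.1037] (array([0.464 , 0.0175, 0.1024]), np.float64(-3.7385086855266696))
1.1 [ 0.14 -0.28  0.13  0.81]
0.9 [ 0.4  -0.54  0.35 13.04]
0.7 [ 0.7  -0.75  0.56 24.35]
0.5 [ 1.02 -0.93  0.75 34.85]
0.4 [ 1.19 -1.01  0.83 39.85]
0.3 [ 1.37 -1.07  0.91 44.74]
0.2 [ 1.56 -1.13  0.98 49.53]
0.1 [ 1.74 -1.17  1.04 54.26]
0 [ 1.94 -1.2   1.09 58.95]
```

Request:
{"api": "move_arm", "payload": {
  "rows": [0.2, -0.25, 0.15, 6, 0.35, -0.4, 0.3, 12, 0.5, -0.5, 0.4, 18, 0.65, -0.6, 0.5, 24, 0.8, -0.7, 0.6, 29, 1.0, -0.8, 0.7, 34, 1.0, -0.8, 0.7, 34]
}}

```text
clock: 6.8
tcp_pos: [0.456, 0.0172, 0.0972]
orientation: [1.74, 2.608, 0.009]
contact_force: [5.7, 1.1, -0.9]
grip_width: 0.0359
gripper_force: 2.8
```

Run:
```python
from h import *
o=r.get_obs();print(o['contact_force'],o['moment'],cur()[0],pose(.5))
for a in(.5,.4,.3,.2,.1,0,-.1):print(a,row(*pose(a)))
```

```text
[ 5.7346  1.072  -0.9426] [ 0.4251 -1.4369  0.0337] [0.456  0.0172 0.0972] (array([0.453 , 0.0169, 0.0961]), np.float64(-4.332568326687244))
0.5 [ 0.09 -0.28  0.11  0.81]
0.4 [ 0.19 -0.44  0.19  5.82]
0.3 [ 0.3  -0.6   0.27 10.7 ]
0.2 [ 0.42 -0.75  0.34 15.49]
0.1 [ 0.55 -0.89  0.4  20.22]
0 [ 0.7  -1.02  0.45 24.92]
-0.1 [ 0.85 -1.15  0.49 29.62]
```

Request:
{"api": "move_arm", "payload": {
  "rows": [0.1, -0.15, 0.1, 5, 0.2, -0.3, 0.2, 10, 0.3, -0.5, 0.25, 13, 0.35, -0.6, 0.3, 15, 0.35, -0.6, 0.3, 15]
}}

```text
clock: 7.42
tcp_pos: [0.4489, 0.0173, 0.094]
orientation: [2.067, 2.359, 0.009]
contact_force: [7.1, -1.4, -3.0]
grip_width: 0.0361
gripper_force: 3.1
```

Run:
```python
from h import *
o=r.get_obs();print(o['contact_force'],o['moment'],cur()[0],pose(.3))
for a in(.3,.2,.1,0,-.1,-.2):print(a,row(*pose(a)))
```

```text
[ 7.1262 -1.4371 -3.0388] [-0.0314 -1.4708 -0.0349] [0.4489 0.0173 0.094 ] (array([0.4493, 0.0177, 0.0945]), np.float64(-4.505175394728036))
0.3 [ 0.03  0.04 -0.04 -4.31]
0.2 [ 0.11 -0.13  0.02  0.48]
0.1 [ 0.2  -0.3   0.08  5.21]
0 [ 0.31 -0.47  0.13  9.91]
-0.1 [ 0.43 -0.63  0.17 14.61]
-0.2 [ 0.56 -0.78  0.2  19.34]
```

Request:
{"api": "move_arm", "payload": {
  "rows": [0.05, -0.1, 0.0, 2, 0.1, -0.2, 0.05, 4, 0.1, -0.2, 0.05, 4]
}}

```text
clock: 7.8
tcp_pos: [0.4468, 0.0177, 0.0935]
orientation: [2.148, 2.285, 0.009]
contact_force: [7.1, -2.0, -2.6]
grip_width: 0.0358
gripper_force: 3.3
```

Request:
{"api": "move_arm", "payload": {
  "rows": [0.05, -0.1, 0.0, 2, 0.05, -0.1, 0.0, 2]
}}

```text
clock: 8.05
tcp_pos: [0.4458, 0.018, 0.0934]
orientation: [2.188, 2.247, 0.009]
contact_force: [7.0, -1.0, -4.1]
grip_width: 0.0357
gripper_force: 3.6
```

Run:
```python
from h import *
o=r.get_obs();print(o['contact_force'],o['moment'],cur()[0])
for a in(.1,.05,0,-.1,-.2):print(a,row(*pose(a)))
```

```text
[ 7.0472 -0.952  -4.1461] [-0.3598 -1.5865  0.0052] [0.4458 0.018  0.0934]
0.1 [ 0.09 -0.01  0.03 -0.82]
0.05 [ 0.13 -0.1   0.05  1.53]
0 [ 0.17 -0.19  0.08  3.88]
-0.1 [ 0.28 -0.36  0.12  8.58]
-0.2 [ 0.39 -0.53  0.14 13.31]
```

Request:
{"api": "move_arm", "payload": {
  "rows": [0.05, -0.1, 0.0, 2, 0.05, -0.1, 0.0, 2]
}}

```text
clock: 8.3
tcp_pos: [0.4449, 0.0184, 0.0934]
orientation: [2.227, 2.209, 0.009]
contact_force: [7.8, -1.2, -5.9]
grip_width: 0.0358
gripper_force: 4.0
```

Request:
{"api": "move_arm", "payload": {
  "rows": [0.05, -0.1, 0.0, 2, 0.05, -0.1, 0.0, 2]
}}

```text
clock: 8.55
tcp_pos: [0.4441, 0.0188, 0.0933]
orientation: [2.265, 2.169, 0.009]
contact_force: [9.5, -2.6, -7.1]
grip_width: 0.036
gripper_force: 4.7
```

Request:
{"api": "move_arm", "payload": {
  "rows": [0.05, -0.1, 0.05, 0, 0.05, -0.1, 0.05, 0]
}}

```text
clock: 8.8
tcp_pos: [0.444, 0.0189, 0.0932]
orientation: [2.264, 2.168, 0.011]
contact_force: [10.6, -3.5, -5.6]
grip_width: 0.036
gripper_force: 5.2
```

Run:
```python
from h import *
o=r.get_obs();print(o['contact_force'],o['moment'],cur())
for a in(.1,0,-.1):print(a,row(*pose(a)))
im=r.grab_frame("scene");cv2.imwrite("pics/scene3.png",im)
```

```text
[10.5539 -3.5413 -5.5932] [-0.9305 -2.1647 -0.0314] (array([0.444 , 0.0189, 0.0932]), array([[ 0.0436,  0.999 ,  0.0098],
       [ 0.999 , -0.0437, -0.    ],
       [ 0.0004,  0.0098, -1.    ]]), np.float64(1.5271334695737377))
0.1 [ 0.01  0.16  0.01 -4.85]
0 [ 0.08 -0.02  0.06 -0.16]
-0.1 [ 0.17 -0.2   0.1   4.54]
```

Request:
{"api": "move_arm", "payload": {
  "rows": [0, -0.1, 0, 0, 0, -0.2, 0, 0, 0, -0.2, 0, 0]
}}

```text
clock: 9.22
tcp_pos: [0.4436, 0.0189, 0.0934]
orientation: [2.264, 2.166, 0.015]
contact_force: [15.0, -4.2, -10.1]
grip_width: 0.0357
gripper_force: 7.7
```

At the stop: the force rose from 7 to 15 N with almost no motion, at the geometric angle for 0. I'll back off and lift.

Request:
{"api": "move_arm", "payload": {
  "rows": [0, 0.3, 0, 0, 0, 0.9, 0, 0, 0, 1.1, 0, 0, 0, 1.1, -3, 0, 0, 1.1, -7, 0, 0, 1.1, -12, 0, 0, 1.1, -17, 0, 0, 1.1, -17, 0],
  "fingers": 0.42
}}

```text
clock: 10.22
tcp_pos: [0.4496, 0.0201, 0.2655]
orientation: [2.266, 2.169, 0.009]
contact_force: [-0.8, -0.2, -0.9]
grip_width: 0.036
gripper_force: 0.0
```

Run:
```python
from h import *
o=r.get_obs();print(o['contact_force'],cur()[0],cur()[2],o['joints'])
im=r.grab_frame("scene");cv2.imwrite("pics/scene4.png",im)
z=cv2.resize(im[160:240,235:325],None,fx=6,fy=6,interpolation=cv2.INTER_CUBIC)
cv2.imwrite("pics/off.png",cv2.convertScaleAbs(z,alpha=1.8))
for w in([.5735,-.408,.26],):print(row(w,cur()[2]))
```

```text
[-0.8311 -0.2473 -0.8812] [0.4496 0.0201 0.2655] 1.5272946961060923 [ 0.084   0.093  -0.2837  2.0323  0.032   1.0129 -0.2588]
[-42.19  14.38   0.37  -0.  ]
```

View pics/off.png

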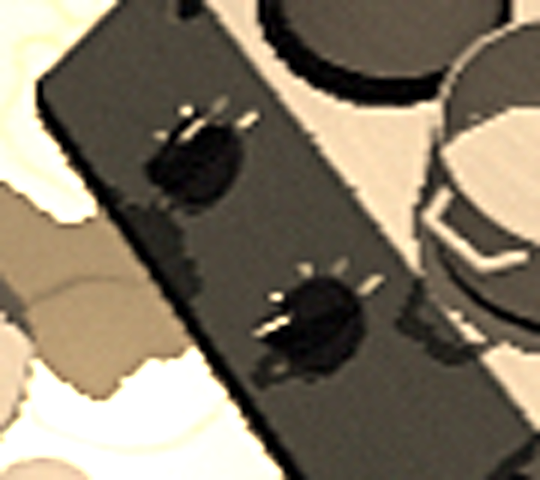

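Run:
```python
from h import *
g=cv2.imread("pics/scene4.png").max(2)
for v in range(174,192):
    for u in range(254,282):
        if g[v,u]>60: print(u,v,g[v,u],knobpix("scene",u,v,.038),knobpix("scene",u,v,0))
for a in(0,.2,.5): print(a,[proj("scene",B+.038*nn+q*(np.cos(a)*up+np.sin(a)*cy)) for q in(.01,.029)])
```

```text
280 174 97 (np.float64(-0.23163242586750452), np.float64(0.07808712966177431)) (np.float64(0.07304051767465343), np.float64(0.06921165808837229))
281 174 140 (np.float64(-0.25952684618006533), np.float64(0.08184356964178344)) (np.float64(0.025952219386100372), np.float64(0.07225243271907446))
281 175 98 (np.float64(-0.3068245640861845), np.float64(0.08046912763459527)) (np.float64(-0.021969171257328703), np.float64(0.06977616922424008))
271 176 61 (np.float64(0.08097217747038542), np.float64(0.04294999868625869)) (np.float64(0.6628368414469537), np.float64(0.04410489003317433))
272 176 69 (np.float64(0.006937107452082888), np.float64(0.046009800694430086)) (np.float64(0.5603203348695037), np.float64(0.044940164474517326))
281 176 75 (np.float64(-0.35557144633092247), np.float64(0.07928249051982217)) (np.float64(-0.07320221130876702), np.float64(0.06747530161249538))
265 177 61 (np.float64(0.741398279783983), np.float64(0.02844108215508859)) (np.float64(1.296017573011777), np.float64(0.045070600078288385))
266 177 75 (np.float64(0.5832333581376039), np.float64(0.02904429846242136)) (n
[... 2625 characters left out ...]
122469)) (np.float64(1.9100040719074831), np.float64(0.041355813532835156))
262 182 101 (np.float64(1.6459070196457386), np.float64(0.011783609466028262)) (np.float64(1.8527183641888212), np.float64(0.037149766149124144))
265 182 96 (np.float64(0.23735595635532725), np.float64(0.009263665776843922)) (np.float64(1.57577575615898), np.float64(0.025803013292460365))
266 182 134 (np.float64(-0.08052605887441557), np.float64(0.012317475269050138)) (np.float64(1.4275176651084975), np.float64(0.022764888145696466))
0 [array([265.4591, 182.2132]), array([268.9225, 178.9735])]
0.2 [array([265.169 , 181.8983]), array([268.0724, 178.0657])]
0.5 [array([264.6252, 181.5802]), array([266.4861, 177.157 ])]
```

Left knob reads about 0 (pointer parallel to the off tick), and the right knob looks unchanged. Now over to the lid.

Request:
{"api": "move_arm", "payload": {
  "rows": [-42, 14.4, 0, 0, -42, 14.4, 0, 0, -42, 14.4, 0, 0, -42, 14.4, 0, 0, -42, 14.4, 0, 0, -42, 14.4, 0, 0, -42, 14.4, 0, 0, -42, 14.4, 0, 0, -42, 14.4, 0, 0, -42, 14.4, 0, 0],
  "fingers": 1
}}

```text
clock: 11.52
tcp_pos: [0.5729, -0.4041, 0.261]
orientation: [-2.266, -2.173, -0.001]
contact_force: [-0.3, 0.4, 0.3]
grip_width: 0.0855
gripper_force: 0.0
```

Run:
```python
from h import *
o=r.get_obs();print(cur()[0],cur()[2],o['joints'],o['grip_width'])
for z in(.1,.036):print(row([.5735,-.408,z],cur()[2]))
```

```text
[ 0.5729 -0.4041  0.261 ] 1.5288575338100705 [ 0.5377  0.5103 -0.0176  1.4642  0.0083  1.169   0.4771] 0.08548556120427497
[-0.42  0.09 16.1  -0.  ]
[-0.43  0.1  22.5  -0.  ]
```

Request:
{"api": "move_arm", "payload": {
  "rows": [-0.4, 0.1, 5, 0, -0.4, 0.1, 10, 0, -0.4, 0.1, 15, 0, -0.4, 0.1, 18, 0, -0.4, 0.1, 20, 0, -0.4, 0.1, 21.5, 0, -0.4, 0.1, 22.5, 0, -0.4, 0.1, 22.5, 0, -0.4, 0.1, 22.5, 0]
}}

```text
clock: 12.65
tcp_pos: [0.5742, -0.4108, 0.0378]
orientation: [2.269, 2.17, 0.001]
contact_force: [0.5, 0.0, 0.0]
grip_width: 0.0858
gripper_force: 0.0
```

Run:
```python
from h import *
o=r.get_obs();print(o['contact_force'],cur()[0],o['joints'])
im=r.grab_frame("scene");cv2.imwrite("pics/scene5.png",im)
z=cv2.resize(im[215:305,120:240],None,fx=5,fy=5,interpolation=cv2.INTER_CUBIC)
cv2.imwrite("pics/grasp.png",cv2.convertScaleAbs(z,alpha=1.3))
```

```text
[0.5087 0.0027 0.0025] [ 0.5742 -0.4108  0.0378] [ 0.548   0.7473 -0.0228  1.6065  0.0219  0.7864  0.4713]
```

View pics/grasp.png

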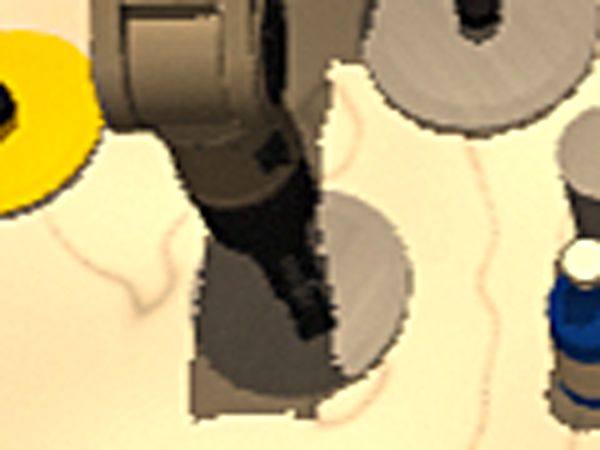

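The crop shows the fingers straddling the small grey lid's handle, and the yellow lid is well clear. Closing.

Request:
{"api": "move_arm", "payload": {
  "rows": [0.15, 0, 0, 0, 0.15, 0, 0, 0, 0.15, 0, 0, 0, 0.15, 0, 0, 0, 0.15, 0, 0, 0, 0.15, 0, 0, 0],
  "fingers": 0,
  "newtons": 45
}}

```text
clock: 13.45
tcp_pos: [0.5742, -0.409, 0.0374]
orientation: [2.269, 2.171, 0.001]
contact_force: [0.2, 0.5, 4.1]
grip_width: 0.0346
gripper_force: 45.5
```

Request:
{"api": "move_arm", "payload": {
  "rows": [0, 0, 0, 0, 0, 0, -1, 0, 0, 0, -3, 0, 0, 0, -6, 0, 0, 0, -10, 0, 0, 0, -15, 0, 0, 0, -20, 0, 0, 0, -24, 0, 0, 0, -26, 0, 0, 0, -26, 0]
}}

```text
clock: 14.7
tcp_pos: [0.5741, -0.4093, 0.2997]
orientation: [2.267, 2.168, 0.002]
contact_force: [0.4, -0.1, -2.7]
grip_width: 0.0347
gripper_force: 45.2
```

Run:
```python
from h import *
o=r.get_obs();print(o['contact_force'],o['moment'],cur()[0],cur()[2],o['grip_width'],o['gripper_force'])
for w in([.55,-.1,.31],[.433,.2105,.30]):print(row(w,cur()[2]))
for n in("scene","top"):cv2.imwrite(f"pics/{n}6.png",r.grab_frame(n))
```

```text
[ 0.4345 -0.1225 -2.7182] [-0.003   0.0413  0.0812] [ 0.5741 -0.4093  0.2997] 1.5261596357646403 0.034658949617176436 45.23627579212189
[30.79 -3.78 -1.11 -0.  ]
[ 61.29 -16.86  -0.22  -0.  ]
```

Request:
{"api": "move_arm", "payload": {
  "rows": [5, -1, -0.5, 0, 10, -2, -1, 0, 15, -3, -1, 0, 20, -4, -1, 0, 25, -5, -1, 0, 30, -6.5, -1, 0, 35, -8, -1, 0, 40, -9.5, -1, 0, 45, -11, -1, 0, 50, -13, -1, 0]
}}

```text
clock: 16.05
tcp_pos: [0.4646, 0.0977, 0.3055]
orientation: [-2.27, -2.171, 0.003]
contact_force: [0.4, 0.7, -2.7]
grip_width: 0.0346
gripper_force: 45.4
```

Request:
{"api": "move_arm", "payload": {
  "rows": [4, -1.5, 0, 0, 8, -3, 0, 0, 10, -3.5, 0, 0, 11, -3.8, 0, 0, 11, -3.8, 1, 0, 11, -3.8, 2, 0, 11, -3.8, 2.5, 0, 11, -3.8, 2.5, 0]
}}

```text
clock: 17.05
tcp_pos: [0.4328, 0.2073, 0.2812]
orientation: [-2.271, -2.17, 0.002]
contact_force: [-0.1, -0.5, -3.6]
grip_width: 0.0347
gripper_force: 45.4
```

Run:
```python
from h import *
o=r.get_obs();print(o['contact_force'],cur(),o['grip_width'])
print(row([.433,.2105,.27],cur()[2]))
out=[]
for n,(x,y) in dict(top=(160,172),scene=(262,105)).items():
    im=r.grab_frame(n);cv2.imwrite(f"pics/{n}7.png",im)
    k=6;z=cv2.convertScaleAbs(cv2.resize(im[y:y+75,x:x+66],None,fx=k,fy=k,interpolation=cv2.INTER_CUBIC),alpha=1.6)
    p=cur()[0]
    for a in np.arange(0,6.28,.25):
        for c,rr,h,col in((p,.080,p[2]-.0374+.008,(0,0,255)),((.433,.2105),.075,.215,(0,255,0))):
            q=(proj(n,np.array([c[0]+rr*np.cos(a),c[1]+rr*np.sin(a),h]))-[x,y]+.5)*k
            cv2.circle(z,tuple(int(v) for v in q),1,col,-1)
    out.append(z)
cv2.imwrite("pics/over.png",np.hstack(out))
```

```text
[-0.1    -0.485  -3.5821] (array([0.4328, 0.2073, 0.2812]), array([[ 0.0454,  0.999 , -0.0011],
       [ 0.999 , -0.0454, -0.0007],
       [-0.0007, -0.0011, -1.    ]]), np.float64(1.5254081433138764)) 0.03472839268125594
[ 0.32  0.    1.12 -0.  ]
```

View pics/over.png

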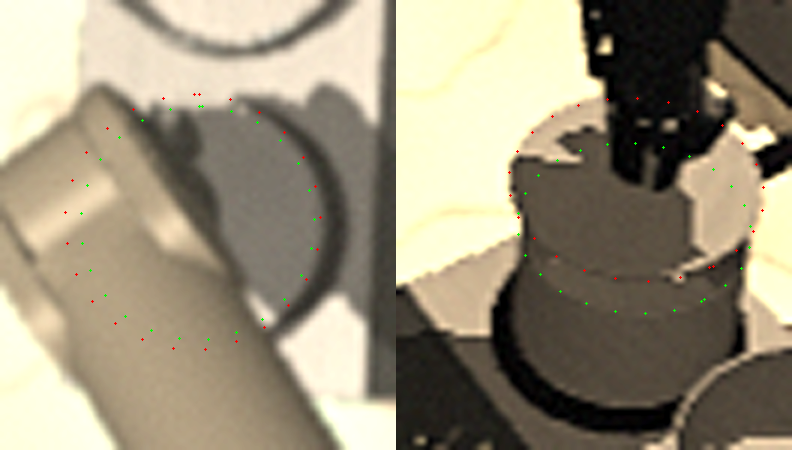

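The lid held over the pan matches its predicted outline in the scene view, and the pan wall matches the (0.433, 0.2105) estimate. I'll lower it gently.

Request:
{"api": "move_arm", "payload": {
  "rows": [0.3, 0.05, 0.5, 0, 0.3, 0.05, 1.2, 0, 0.3, 0.05, 1.9, 0, 0.3, 0.05, 2.4, 0, 0.3, 0.05, 2.4, 0, 0.3, 0.05, 2.4, 0]
}}

```text
clock: 17.9
tcp_pos: [0.4336, 0.2111, 0.2579]
orientation: [2.27, 2.172, 0.0]
contact_force: [0.9, 0.4, -2.3]
grip_width: 0.0347
gripper_force: 45.4
```

Request:
{"api": "move_arm", "payload": {
  "rows": [0, 0, 0.2, 0, 0, 0, 0.4, 0, 0, 0, 0.5, 0, 0, 0, 0.5, 0]
}}

```text
clock: 18.4
tcp_pos: [0.4335, 0.211, 0.2527]
orientation: [-2.27, -2.172, 0.0]
contact_force: [-1.0, -0.6, -1.7]
grip_width: 0.0344
gripper_force: 45.4
```

Request:
{"api": "move_arm", "payload": {
  "rows": [0, 0, 0.1, 0, 0, 0, 0.2, 0, 0, 0, 0.3, 0, 0, 0, 0.3, 0]
}}

```text
clock: 18.9
tcp_pos: [0.4335, 0.211, 0.2497]
orientation: [-2.27, -2.172, 0.0]
contact_force: [-0.1, -0.5, -3.8]
grip_width: 0.0343
gripper_force: 45.4
```

Request:
{"api": "move_arm", "payload": {
  "rows": [0, 0, 0.1, 0, 0, 0, 0.2, 0, 0, 0, 0.3, 0, 0, 0, 0.3, 0]
}}

```text
clock: 19.4
tcp_pos: [0.4335, 0.211, 0.2467]
orientation: [-2.27, -2.172, 0.0]
contact_force: [0.6, -0.0, -4.2]
grip_width: 0.035
gripper_force: 45.4
```

Request:
{"api": "move_arm", "payload": {
  "rows": [0, 0, 0.1, 0, 0, 0, 0.2, 0, 0, 0, 0.2, 0]
}}

```text
clock: 19.77
tcp_pos: [0.4335, 0.211, 0.2447]
orientation: [-2.27, -2.172, 0.0]
contact_force: [0.0, 0.1, -2.4]
grip_width: 0.0349
gripper_force: 45.4
```

Request:
{"api": "move_arm", "payload": {
  "rows": [0, 0, 0.05, 0, 0, 0, 0.1, 0, 0, 0, 0.1, 0]
}}

```text
clock: 20.15
tcp_pos: [0.4336, 0.2111, 0.2443]
orientation: [2.27, 2.171, 0.0]
contact_force: [-2.4, -1.6, 3.9]
grip_width: 0.0342
gripper_force: 46.0
```

It contacts at TCP z = 0.2443, against 0.244 predicted for seated. Releasing.

Request:
{"api": "move_arm", "payload": {
  "rows": [0, 0, 0, 0, 0, 0, 0, 0, 0, 0, 0, 0, 0, 0, 0, 0, 0, 0, 0, 0],
  "fingers": 0.8
}}

```text
clock: 20.78
tcp_pos: [0.4336, 0.211, 0.2438]
orientation: [2.27, 2.172, 0.0]
contact_force: [-0.1, -0.9, -0.5]
grip_width: 0.0684
gripper_force: 0.0
```

Request:
{"api": "move_arm", "payload": {
  "rows": [0, 0, -2, 0, 0, 0, -5, 0, 0, 0, -9, 0, -6, 0, -13, 0, -12, 0, -13, 0, -18, 0, -13, 0, -24, 0, -13, 0, -30, 0, -13, 0, -30, 4, -13, 0, -30, 4, -13, 0]
}}

```text
clock: 22.02
tcp_pos: [0.4616, -0.0908, 0.3734]
orientation: [-2.271, -2.17, -0.001]
contact_force: [-0.4, 0.3, -0.4]
grip_width: 0.0686
gripper_force: 0.0
```

Run:
```python
from h import *
o=r.get_obs();print(o['clock'],o['contact_force'],cur()[0],o['grip_width'])
s=r.grab_frame("scene");t=r.grab_frame("top");cv2.imwrite("pics/s8.png",s);cv2.imwrite("pics/t8.png",t)
g=cv2.resize(t[120:250,155:275],None,fx=3.4,fy=3.4,interpolation=cv2.INTER_CUBIC)
h=cv2.resize(s[105:225,240:345],None,fx=3.68,fy=3.68,interpolation=cv2.INTER_CUBIC)
H=min(g.shape[0],h.shape[0]);cv2.imwrite("pics/final.png",cv2.convertScaleAbs(np.hstack([g[:H],h[:H]]),alpha=1.4))
gt=t.max(2)
c,st,_=blob(t,(gt<90).astype(np.uint8),(180,198,206,220));print(c,st,onz("top",*c,.254))
```

```text
22.025 [-0.3705  0.2878 -0.4091] [ 0.4616 -0.0908  0.3734] 0.0685637798938724
[191.9559 208.1618] [187 204  11   9  68] [0.4342 0.2064 0.254 ]
```

View pics/final.png

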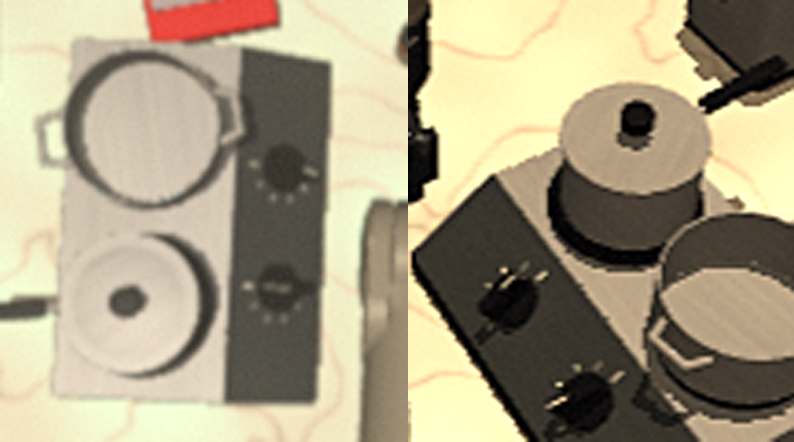

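The final view shows the lid flat and centred on the saucepan (top about (192,208)). The left knob points up the slope, and the right knob and casserole look unchanged. Handing in.

```bash
python3 -c "
from bench import r
print(r.hand_in())"
```

```text
the job is handed in; nothing more can be done
None
```

I turned the saucepan's (left) knob clockwise to its off stop (about 15 N at the stop), then seated the small lid on the saucepan. The other knob and pots looked unmoved in the final view, and I handed the job in at about 22 s.

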